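# Wedge a printed piece fast in the bench clamp

## Robot

A 6-joint arm with a two-finger parallel gripper is mounted at the origin on the work surface. World frame = base frame: x ahead of the robot, y to its left, z up, the work surface at z = 0. Lengths are in m, angles in rad, forces in N, time in s.
With the tool pointing down it reaches from about 0.35 to 0.85 m from the base axis. Payload 8.1 kg.
Tool frame: the origin (TCP) lies on the centre line of the jaws, within the pads' length; the fingertips stand 19 mm ahead of it and the grasp point (between the pads) is the TCP; z points along the fingers, y is the line along which they close (so a half turn about z gives the same grasp; the last joint's range is limited). The gripper opens to 93 mm and grips with 3 to 60 N. Pads are 15 mm wide; open, the fingers measure 128 mm over their backs; the gripper's body (75 mm by 188 mm) begins 65 mm behind the grasp point.
Start: joints at [-1.263, 0.13, 1.488, -0, 1.523, -0.085], TCP at [0.23, -0.554, 0.238] pointing down, gripper open.
Joint ranges: [-2.96, 2.96], [-0.89, 2.26], [0.02, 2.5], [-1.34, 4.48], [0, 2.73], [-2.66, 2.66]. Speed limits (rad/s): [2.39, 2.39, 2.79, 3.14, 3.14, 3.14].

## Interface

Orientations are given as a unit quaternion [x, y, z, w].
In Python, from rig import r gives the robot as it stands.
- The arm moves only by the tool jog_arm, never from a script. Its argument "series" is one flat list of numbers, 7 for each row, row after row: the turn, a rotation vector about the tool's x, y, z in units of 6 degrees (1.0 is 6 degrees), then the shift along the tool's x, y, z in m, then the gripper's target within -1 to 1 (fully open at 1, half-way at 0, shut at -1). In form: [wx, wy, wz, dx, dy, dz, fingers, wx, wy, wz, dx, dy, dz, fingers, ...]. A call has 1 to 20 rows; each row is the pose to reach, as a shift and turn from the pose commanded when the call began, along the tool's axes at that moment; what a row does not reach only later rows make up. A row lasts 1/8 s, in which the tool goes at most 62.5 mm and 10.7 degrees, less where a joint would pass 70% of its speed; a pose out of reach is approached as far as the arm can. A call with a gripper value outside its range is refused whole. The fingers move at their own pace and stop on an object; "newtons" is the grip in N (left out, the last holds). Time passes only in rows, so rows that repeat a pose let the fingers close. It gives the time, the measured TCP pose, the force, the opening and the grip force at its end, in the units of the state.
- r.read_state(): the state, without advancing time (a new reading comes with each control period).
- r.grab_frame(name): name is "scene" or "top" or "wrist"; returns a dict with "img" (420x560x3 uint8, red, green, blue), "K" (3x3 intrinsics, pixels), "cam_to_world" (4x4, takes a point from camera to world coordinates); the wrist camera has in their place "T_tool_cam" (4x4, takes a point from camera to tool coordinates, whose origin is the TCP and whose axes are the flange's). Camera axes: x right, y down, z forward; pixel columns grow to the right and rows downward; lengths in m; the calibration is good to about 2 mm. A picture is of the moment at which its call begins: read the wrist's pose just before it. There is no depth.
- r.sign_off(): hands the job in; it is judged then, once.
The state is a dict: "clock": time; "qpos": joint angles; "qd": joint speeds; "joint_torque": joint torques, N m; "eef_pos": TCP position; "tcp_rot": TCP orientation; "wrist_force": force on the tool from outside, world axes, zero at the start; "wrist_torque": the same for the moment, N m; "gripper_width": finger opening in m; "grasp_force": force on a finger pad.
Only numpy, scipy, OpenCV 4.12 (cv2) and the standard library are available. Lean on these libraries where they do the work, as an engineer would, in place of code of your own. Each camera call takes 0.05 s, during which the arm holds its last target. There are 200 camera calls.

## Task

Clamp the white printed piece for drilling: slide the bar by its tab until it has pushed the piece square and fully home against the stop block, then push the thumb wedge in along its ramp until it jams the bar fast, and let go. Drive the wedge firmly enough to stay tight when you let go, but only with thumb pressure (about 15 N): too hard a squeeze cracks the print. Leave the other things on the bench where they are.

Things in the scene. Friction and masses are not known exactly. Their poses are not given: they have to be found in the camera images.
- fixture: Wedge clamp fixed to the bench: plywood base plate 240 (x) x 250 (y) x 16 mm; origin on the bench, 120 mm from both x edges, 160 mm from the -y edge. Its axes are the clamp x, y, z below. From -x to +x it carries stop block, piece, bar, wedge, and a slanting aluminium ramp strip 24 mm high (1 in 10). The bar runs along y = 0 between two rails (18 mm high, x -20 to 35 mm, |y| 24 to 42 mm).
- stop_block: Aluminium stop, 22 x 90 x 30 mm, screwed to the base plate at the -x end with its axes along the clamp's; where it was screwed down varies by 1 mm along clamp x. Origin at the foot of the middle of its flat face, which looks to +x, at the base plate's top.
- piece: Printed white plastic piece to be clamped, 40 (x) x 60 (y) x 22 mm with a 6 mm rib on top and two dark holes, 60 g, lying loose on the base plate between stop block and bar, a little askew and off the stop. Origin at the centre of its underside.
- bar: The sliding bar, an aluminium block 84 (x) x 44 (y) x 22 mm captive between its rails. In its rear face, 12 mm to -y of the middle, sits a domed steel adjusting screw 16 mm across, on which the wedge bears; its setting differs each time: it sticks out 3.8 to 8.2 mm. Origin at the foot of the middle of its flat front face, which looks to -x at the piece.
- bar_tab (a point): Middle of the dark upright tab on the bar, 12 (x) x 32 (y) x 34 mm high, standing on the bar's top, 45 mm behind the nose; this point is 17 mm below the tab's top, which is at 72 mm above the bench.
- bar_slide (a joint): How far the bar has been slid towards the stop block (clamp -x), in m: 0 drawn right back, 0.035 the end of its track. It slides with about 3 N of friction and stays where it is left. With the piece seated it comes to rest at about 0.015.
- wedge: Wooden thumb wedge captive on the ramp, 110 mm long, 20 mm high, 14 mm thick at its thin tip, 25 mm at the other end; thin tip foremost. Its front face (looking to -x) stays along clamp y and bears on the screw in the bar's rear. Origin at the foot of the thin tip's front edge. It moves 1 mm towards the bar per 10 mm along clamp +y.
- wedge_tab (a point): Middle of the thumb tab, 24 (x) x 12 (y) x 36 mm high, that stands up at the wedge's thick end; this point is 18 mm below the tab's top, which is at 72 mm above the bench. Push it along the ramp: clamp direction (-0.0995, +0.995).
- wedge_slide (a joint): How far the wedge is slid in, in m: 0 withdrawn (tip 12 mm short of the bar's side), 0.108 the end. Slides with about 3.5 N of friction. With the bar closed it jams somewhere from 0.034 to 0.09 (10 mm later per mm of slack left); with the bar open its tip butts on the bar's side. Once it bears, the push rises steeply within a few mm, pressing the bar with about 2.5 times the push beyond friction. Driven tight it stays jammed.
- band_near: Bystander: curved orange headband, radius 70 mm, 20 mm high, on the bench left of the clamp. Origin at its circle's centre.
- band_far: Bystander: the same in green, far to the right.
- screwdriver: Bystander: screwdriver lying on the bench just right of the clamp, handle towards the robot.
- caliper: Bystander: caliper, 200 mm long, lying beyond the clamp.
- thumbscrew: Bystander: brass thumbscrew, 20 mm wide, 16 mm high, standing on the base plate beside the left rail.
- cup: Bystander: red cup, 80 mm wide, 100 mm high, right of the clamp.

How it is judged:
On the way, in this order (a step that is already met when the one before it is completed fails the run):
1. the bar has brought the piece home against the stop block (no more than 1.5 mm of slack in all), with the wedge not yet bearing on the bar (x of bar in the frame of stop_block below 0.0415 m and contact force between wedge and bar below 0.5 N), for 0.2 s.
2. the wedge presses on the bar with more than 12 N (contact force between wedge and bar above 12 N), for 0.2 s.
At the end, for the whole second after the job is handed in: With nothing touching it, the wedge still presses on the bar with more than 12 N and the piece is still pressed on the stop block with more than 8 N; the piece is at rest, square to the stop within 2 degrees and within 1.5 mm of its face (contact force between wedge and bar above 12 N and contact force between piece and stop_block above 8 N and x of piece in the frame of stop_block below 0.0215 m and angle between the x axis of piece and the x axis of stop_block, either way round below 0.035 rad and linear speed of piece below 0.01 m/s).
It fails at once if the bar squeezes the piece with more than 50 N (the print cracks) (contact force between bar and piece above 50 N).
It fails at once if a bystander is moved by more than 30 mm (distance of any of band_near, band_far, screwdriver, caliper, thumbscrew, cup from where it was at the start of the episode above 0.03 m).
It also fails if it takes over 45 s, if anything falls off the work surface, if the arm or the gripper's body presses on something with over 40 N, if the wrist force passes 120 N, or if a joint passes its speed limit or range.

## Working session

There is one attempt and no reset: what is moved stays moved. The work goes in short steps, Python scripts to look and compute and a tool call to move; the robot and the scene stay as the last step left them, time stands still between calls to the robot, and variables do not carry over. Pictures are saved under pics/ and viewed, at most 10 in all, crops included, and the job is handed in when it is done.

Besides the shell and the picture viewer there is one more tool, called after "Call:" by a JSON object that holds its "method" and its "body", one argument or row to a line. jog_arm: Moves the arm, as the interface text tells. Its arguments: {"type":"object","properties":{"series":{"type":"array"},"newtons":{"type":"number"}},"required":["series"]}

```bash
mkdir -p pics; python3 - <<'E'
from rig import r
import cv2,numpy as np
s=r.read_state();print({k:np.round(v,3).tolist() for k,v in s.items()})
for n in ("scene","top"):
    f=r.grab_frame(n);cv2.imwrite(f"pics/{n}0.png",f["img"][:,:,::-1])
    np.savez(f"{n}.npz",**f);print(n,f["K"].round(1).tolist(),f["cam_to_world"].round(3).tolist())
E
```

```text
{'clock': 0.0, 'qpos': [-1.263, 0.131, 1.489, -0.0, 1.523, -0.085], 'qd': [0.001, 0.003, 0.001, -0.0, -0.001, -0.001], 'joint_torque': [-0.002, -55.985, -49.176, 0.077, 0.035, -0.0], 'eef_pos': [0.23, -0.554, 0.237], 'tcp_rot': [0.981, 0.195, -0.0, -0.001], 'wrist_force': [0.418, 0.356, -0.776], 'wrist_torque': [0.012, -0.002, -0.005], 'grasp_force': 0.0, 'gripper_width': 0.093}
scene [[416.8, 0.0, 284.3], [0.0, 416.8, 206.5], [0.0, 0.0, 1.0]] [[-0.747, 0.558, -0.361, 0.952], [0.665, 0.637, -0.391, 0.374], [0.011, -0.532, -0.847, 1.012], [0.0, 0.0, 0.0, 1.0]]
top [[442.4, 0.0, 288.8], [0.0, 442.4, 208.1], [0.0, 0.0, 1.0]] [[-0.012, -0.98, 0.198, 0.327], [-1.0, 0.011, -0.004, -0.063], [0.002, -0.198, -0.98, 1.271], [0.0, 0.0, 0.0, 1.0]]
```

View pics/top0.png

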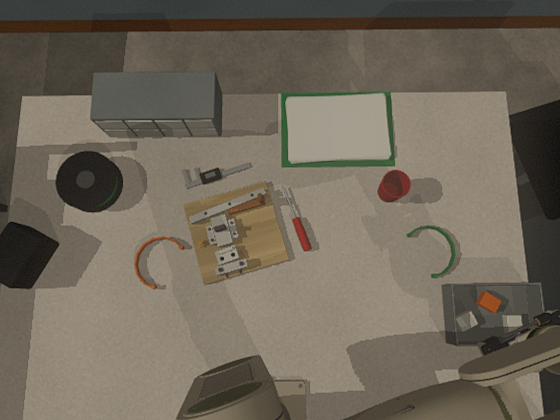

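View pics/scene0.png

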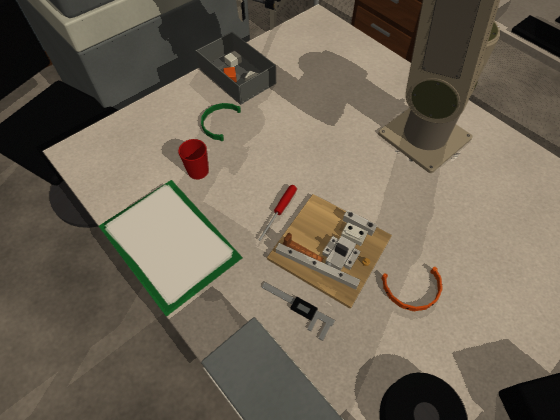

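The top view shows the plate at about px (185–293, 182–284), with the stop block nearest the robot at (230,265) and the bar tab at about (220,228). The ramp is at (230,207) and the wedge's thick end at about (262,200). The scene view agrees. Next I'll measure the plate corners and look at an enlarged crop.

```bash
cat > h.py <<'E'
import cv2,numpy as np
def cast(f,px,z,T=None):
    T=f["cam_to_world"] if T is None else T
    px=np.atleast_2d(px).astype(float)
    d=np.c_[px,np.ones(len(px))]@np.linalg.inv(f["K"]).T@T[:3,:3].T
    o=T[:3,3]; return o+d*((z-o[2])/d[:,2])[:,None]
def proj(f,P,T=None):
    T=f["cam_to_world"] if T is None else T
    c=(np.atleast_2d(P)-T[:3,3])@T[:3,:3]; p=c@f["K"].T; return p[:,:2]/p[:,2:]
E
python3 - <<'E'
from h import *
for n,(x,y,w,h) in {"top":(170,170,140,125),"scene":(255,180,150,135)}.items():
    f=dict(np.load(n+".npz")); im=f["img"][:,:,::-1]
    hsv=cv2.cvtColor(np.ascontiguousarray(im),cv2.COLOR_BGR2HSV)
    m=cv2.inRange(hsv,(10,70,70),(28,200,255)); roi=np.zeros_like(m); roi[y:y+h,x:x+w]=255; m&=roi
    m=cv2.morphologyEx(m,cv2.MORPH_OPEN,np.ones((3,3)))
    pts=np.argwhere(m)[:,::-1]
    W=cast(f,pts,0.016)[:,:2]
    b=cv2.minAreaRect((W*1000).astype(np.float32)); print(n,b,cv2.boxPoints(b).round().tolist())
    c=cv2.resize(np.ascontiguousarray(im[y:y+h,x:x+w]),None,fx=4,fy=4,interpolation=cv2.INTER_CUBIC)
    cv2.imwrite(f"pics/{n}c.png",c)
a=cv2.imread("pics/topc.png");print(a.shape)
E
```

```text
top ((506.4400329589844, 114.56807708740234), (240.51943969726562, 309.7245178222656), 15.980995178222656) [[348.0, 230.0], [433.0, -67.0], [665.0, -1.0], [579.0, 297.0]]
scene ((520.2185668945312, 87.36707305908203), (245.58273315429688, 251.44207763671875), 15.948125839233398) [[368.0, 175.0], [437.0, -67.0], [673.0, 0.0], [604.0, 242.0]]
(500, 560, 3)
```

View pics/topc.png

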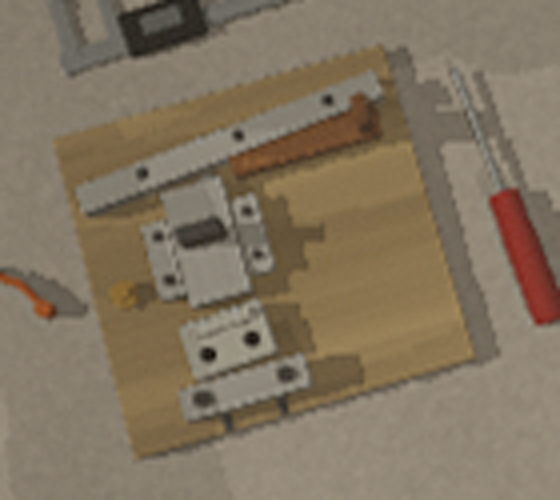

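View pics/scenec.png

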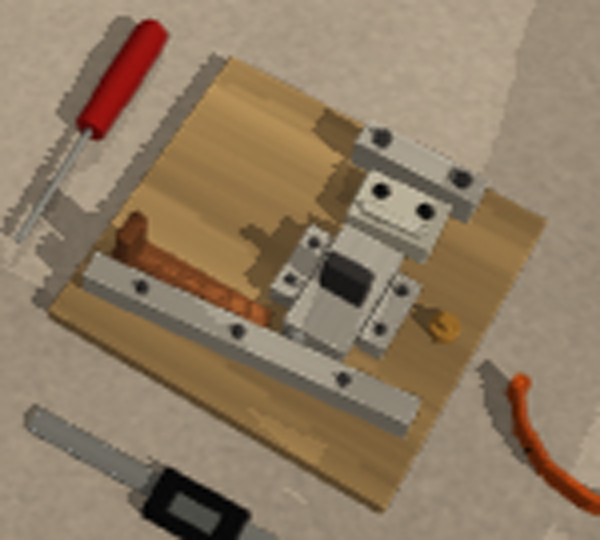

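The crops show the plate corners clearly: top crop (57,138), (383,47), (472,355), (137,458). The dark bar tab is near top crop (200,232) and scene crop (347,275). The wedge tab is near top crop (365,115) and scene crop (130,235). The wedge is withdrawn, at -y (right).

```bash
cat >> h.py <<'E'
from scipy.optimize import least_squares
def tri(obs):
    # obs: list of (frame,px); two-view triangulation
    A=[];b=[]
    for f,p in obs:
        T=f["cam_to_world"];d=T[:3,:3]@np.linalg.inv(f["K"])@np.r_[p,1];d/=np.linalg.norm(d)
        M=np.eye(3)-np.outer(d,d);A.append(M);b.append(M@T[:3,3])
    return np.linalg.lstsq(np.vstack(A),np.hstack(b),rcond=None)[0]
E
python3 - <<'E'
from h import *
t=dict(np.load("top.npz"));s=dict(np.load("scene.npz"))
tc=np.array([(57,138),(383,47),(472,355),(137,458)])/4+(170,170)-.4
sc=np.array([(385,510),(50,315),(230,57),(545,217)])/4+(255,180)-.4
L=np.array([(120,90),(120,-160),(-120,-160),(-120,90)])/1000
ps=[]
for f,c in((t,tc),(s,sc)):
    W=cast(f,c,.016)[:,:2]; print(W.round(3).tolist(),np.linalg.norm(np.diff(W,axis=0),axis=1).round(3))
    R=lambda p:np.c_[p[0]+np.cos(p[2])*L[:,0]-np.sin(p[2])*L[:,1],p[1]+np.sin(p[2])*L[:,0]+np.cos(p[2])*L[:,1]]
    p=least_squares(lambda p:(R(p)-W).ravel(),[.5,.05,.28]).x;print(p.round(4));ps.append(p)
p=np.mean(ps,0);np.save("fix.npy",p)
c,sn=np.cos(p[2]),np.sin(p[2]);Rm=np.array([[c,-sn],[sn,c]])
loc=lambda w:((w[:2]-p[:2])@Rm).round(4)
# dark bar-tab centroid (roughly) and others at guessed heights
for n,tp,sp,z in(("bartab top",(200,229),(350,268),.072),("wedgetab top",(361,100),(131,218),.072),("nose+y",(193,304),(404,258),.038)):
    a=np.array(tp)/4+170-.4;b=np.array(sp)/4+(255,180)-.4
    T=tri([(t,a),(s,b)]);print(n,"tri",T.round(3),loc(T),"top",loc(cast(t,a,z)[0]),"scene",loc(cast(s,b,z)[0]))
E
```

```text
[[0.596, 0.236], [0.662, -0.001], [0.436, -0.063], [0.367, 0.172]] [0.245 0.234 0.245]
[0.5056 0.1196 0.2748]
[[0.599, 0.24], [0.668, 0.004], [0.439, -0.065], [0.368, 0.171]] [0.246 0.239 0.246]
[0.5086 0.1212 0.2905]
bartab top tri [0.52  0.123 0.067] [ 0.013  -0.0006] top [ 0.0122 -0.0017] scene [0.0152 0.0006]
wedgetab top tri [0.606 0.012 0.083] [ 0.0645 -0.1319] top [ 0.0674 -0.1325] scene [ 0.059  -0.1344]
nose+y tri [0.472 0.133 0.033] [-0.0303  0.0216] top [-0.0309  0.0203] scene [-0.0277  0.0227]
```

```bash
cat >> h.py <<'E'
from scipy.spatial.transform import Rotation as Ro
def goto(st,cx,cy,z,yaw=None):
    """shift/turn (tool axes, jog units) from the state to clamp point, tool x at clamp x"""
    p=np.load("fix.npy");yaw=p[2] if yaw is None else yaw
    R=Ro.from_quat(st["tcp_rot"]);G=Ro.from_euler("z",yaw)*Ro.from_euler("x",np.pi)
    c,s=np.cos(p[2]),np.sin(p[2])
    w=np.array([p[0]+c*cx-s*cy,p[1]+s*cx+c*cy,z])
    return np.degrees((R.inv()*G).as_rotvec())/6, R.inv().apply(w-st["eef_pos"])
def loc(w):
    p=np.load("fix.npy");c,s=np.cos(p[2]),np.sin(p[2]);d=np.asarray(w)[...,:2]-p[:2]
    return d@np.array([[c,-s],[s,c]])
E
python3 - <<'E'
from rig import r
from h import *
w,d=goto(r.read_state(),.03,-.03,.237);print(w.round(3),d.round(4))
E
```

```text
[-1.600e-02 -1.000e-03  1.052e+00] [ 0.541  -0.4835  0.0006]
```

Call:
{"method": "jog_arm", "body": {
  "series": [0, 0, 1.05, 0.541, -0.4835, 0, 1, 0, 0, 1.05, 0.541, -0.4835, 0, 1, 0, 0, 1.05, 0.541, -0.4835, 0, 1, 0, 0, 1.05, 0.541, -0.4835, 0, 1, 0, 0, 1.05, 0.541, -0.4835, 0, 1, 0, 0, 1.05, 0.541, -0.4835, 0, 1, 0, 0, 1.05, 0.541, -0.4835, 0, 1, 0, 0, 1.05, 0.541, -0.4835, 0, 1, 0, 0, 1.05, 0.541, -0.4835, 0, 1, 0, 0, 1.05, 0.541, -0.4835, 0, 1, 0, 0, 1.05, 0.541, -0.4835, 0, 1, 0, 0, 1.05, 0.541, -0.4835, 0, 1, 0, 0, 1.05, 0.541, -0.4835, 0, 1, 0, 0, 1.05, 0.541, -0.4835, 0, 1, 0, 0, 1.05, 0.541, -0.4835, 0, 1, 0, 0, 1.05, 0.541, -0.4835, 0, 1]
}}

```text
clock: 2.1
eef_pos: [0.5443, 0.0984, 0.2378]
tcp_rot: [0.99, 0.14, 0.0, 0.0]
wrist_force: [-0.9, -1.0, -0.4]
gripper_width: 0.0933
grasp_force: 0.0
```

```bash
python3 - <<'E'
from rig import r
from h import *
s=r.read_state();f=r.grab_frame("wrist")
cv2.imwrite("pics/w1.png",f["img"][:,:,::-1])
T=np.eye(4);T[:3,:3]=Ro.from_quat(s["tcp_rot"]).as_matrix();T[:3,3]=s["eef_pos"]
np.savez("w1.npz",K=f["K"],cam_to_world=T@f["T_tool_cam"],img=f["img"])
print(s["clock"],s["eef_pos"],loc(s["eef_pos"]),s["wrist_force"],f["T_tool_cam"].round(3).tolist())
E
```

```text
2.1 [0.5442747  0.09842235 0.23782006] [ 0.0295429  -0.03144107] [-0.88808906 -1.00213485 -0.39345367] [[-0.0, -0.969, -0.247, 0.068], [1.0, -0.0, 0.0, -0.001], [-0.001, -0.247, 0.969, -0.147], [0.0, 0.0, 0.0, 1.0]]
```

View pics/w1.png

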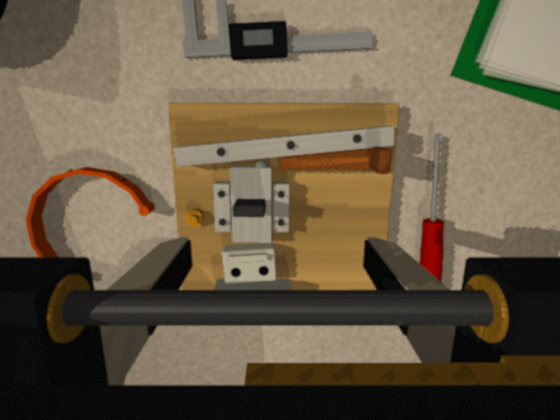

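The wrist view looks squarely down on the clamp. The plate's far corners are at (168,103) and (398,103), the bar tab at (250,207), the wedge tab at (380,160), and the screw shows at (262,166). I'll compute clamp coordinates from these.

```bash
python3 - <<'E'
from h import *
f=dict(np.load("w1.npz"));p=np.load("fix.npy")
W=cast(f,[(168,103),(398,103)],.016)[:,:2];d=W[0]-W[1];print("plate len",np.linalg.norm(d),"yaw",np.arctan2(-d[0],d[1]),"fix",p)
print("far corners local",loc(W).round(4))
im=f["img"];hsv=cv2.cvtColor(im,cv2.COLOR_RGB2HSV)
x0,y0,x1,y1=230,192,270,222
g=im[y0:y1,x0:x1].max(2);m=g<60;ys,xs=np.nonzero(m);print("dark box",xs.min()+x0,xs.max()+x0,ys.min()+y0,ys.max()+y0)
print("rows med",[int(np.median(g[i,8:32])) for i in range(y1-y0)])
for n,px,z in(("tab base/top rear edge",(250,ys.min()+y0),.072),("tab front base",(250,ys.max()+y0+1),.038),("tab L top",(xs.min()+x0,202),.072),("tab R top",(xs.max()+x0+1,202),.072)): print(n,loc(cast(f,[px],z))[0].round(4))
m=cv2.inRange(hsv,(5,130,40),(15,255,255))[140:180,270:400];m=cv2.morphologyEx(m,cv2.MORPH_OPEN,np.ones((3,3)));ys,xs=np.nonzero(m)
print("wedge box",xs.min()+270,xs.max()+270,ys.min()+140,ys.max()+140)
c=cv2.resize(im[90:300,160:410,::-1],None,fx=2.8,fy=2.8,interpolation=cv2.INTER_CUBIC);cv2.imwrite("pics/w1c.png",c)
E
```

```text
plate len 0.24646607995954037 yaw 0.2809593430770558 fix [0.50713556 0.12037703 0.28262934]
far corners local [[ 0.1179  0.0865]
 [ 0.1175 -0.16  ]]
dark box 234 265 199 215
rows med [140, 139, 139, 140, 140, 136, 110, 60, 24, 21, 23, 23, 25, 29, 36, 44, 47, 46, 46, 46, 45, 46, 44, 48, 74, 119, 151, 157, 156, 157]
tab base/top rear edge [ 0.0251 -0.0038]
tab front base [-0.0019 -0.0005]
tab L top [0.0221 0.0119]
tab R top [ 0.0221 -0.0194]
wedge box 279 391 147 173
```

View pics/w1c.png

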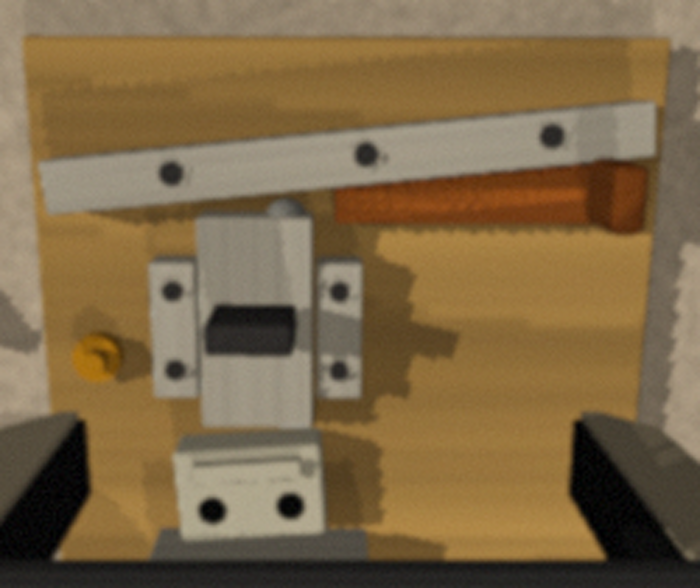

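```bash
python3 - <<'E'
from h import *
f=dict(np.load("w1.npz"))
P=lambda x,y:(x/2.8+160-.3,y/2.8+90-.3)
for n,px,z in(("tab rear base",(250,306),.038),("tab rear top",(250,327),.072),("tab front top",(250,355),.072),("tab top +y",(205,345),.072),("tab top -y",(295,345),.072),("bar nose",(255,427),.038),("screw tip",(288,198),.027),("wtab top front",(628,232),.072),("wtab top -y",(645,210),.072),("wtab top +y",(612,210),.072),("wtab rear?",(630,163),.072),("wedge tip front",(336,222),.036)):
    print(n,loc(cast(f,[P(*px)],z))[0].round(4))
from rig import r
w,d=goto(r.read_state(),.043,-.002,.237);print(w.round(3),d.round(4))
E
```

```text
tab rear base [0.0173 0.0002]
tab rear top [ 0.0176 -0.0026]
tab front top [ 0.0074 -0.0024]
tab top +y [0.0111 0.0134]
tab top -y [ 0.011  -0.0183]
bar nose [-0.0324 -0.0007]
screw tip [ 0.0576 -0.0146]
wtab top front [ 0.0509 -0.1326]
wtab top -y [ 0.0584 -0.1378]
wtab top +y [ 0.0584 -0.1266]
wtab rear? [ 0.0741 -0.1314]
wedge tip front [ 0.0495 -0.0331]
[ 0.001 -0.003 -0.011] [ 0.0133 -0.0293  0.0008]
```

Call:
{"method": "jog_arm", "body": {
  "series": [0, 0, 0, 0.0135, -0.029, 0.05, -1, 0, 0, 0, 0.0135, -0.029, 0.08, -1, 0, 0, 0, 0.0135, -0.029, 0.08, -1, 0, 0, 0, 0.0135, -0.029, 0.08, -1, 0, 0, 0, 0.0135, -0.029, 0.08, -1, 0, 0, 0, 0.0135, -0.029, 0.08, -1, 0, 0, 0, 0.0135, -0.029, 0.12, -1, 0, 0, 0, 0.0135, -0.029, 0.15, -1, 0, 0, 0, 0.0135, -0.029, 0.171, -1, 0, 0, 0, 0.0135, -0.029, 0.171, -1]
}}

```text
clock: 3.4
eef_pos: [0.5479, 0.1308, 0.0652]
tcp_rot: [0.99, 0.141, -0.002, 0.0]
wrist_force: [0.4, -0.3, 0.2]
gripper_width: 0.0016
grasp_force: 0.0
```

```bash
python3 - <<'E'
from rig import r
from h import *
s=r.read_state();f=r.grab_frame("wrist");c=f["img"][90:300,160:410,::-1]
cv2.imwrite("pics/w2.png",cv2.resize(f["img"][:,:,::-1],None,fx=1,fy=1))
print(s["clock"],s["eef_pos"],loc(s["eef_pos"]),s["wrist_force"],s["gripper_width"])
E
```

```text
3.4 [0.54794691 0.13078772 0.06517895] [ 0.04209553 -0.00138388] [ 0.42930681 -0.25220669  0.1805729 ] 0.001564713450172742
```

View pics/w2.png

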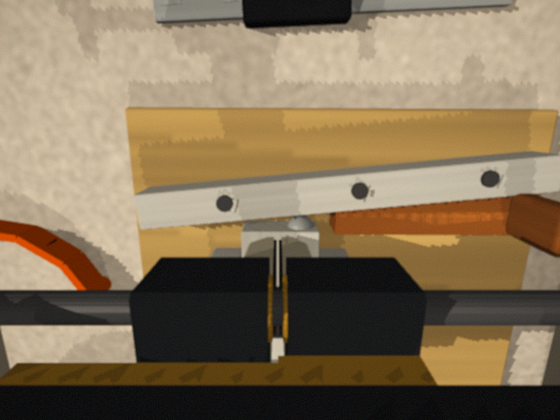

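The fingers are closed just behind the tab and clear of everything, with no contact force. Next I push towards the stop.

Call:
{"method": "jog_arm", "body": {
  "series": [0, 0, 0, -0.006, 0, 0, -1, 0, 0, 0, -0.01, 0, 0, -1, 0, 0, 0, -0.013, 0, 0, -1, 0, 0, 0, -0.016, 0, 0, -1, 0, 0, 0, -0.019, 0, 0, -1, 0, 0, 0, -0.022, 0, 0, -1, 0, 0, 0, -0.024, 0, 0, -1, 0, 0, 0, -0.024, 0, 0, -1]
}}

```text
clock: 4.45
eef_pos: [0.5263, 0.1244, 0.0669]
tcp_rot: [0.99, 0.141, 0.0, 0.0]
wrist_force: [2.0, 1.4, 2.2]
gripper_width: 0.0001
grasp_force: 1.2
```

Call:
{"method": "jog_arm", "body": {
  "series": [0, 0, 0, -0.002, 0, 0, -1, 0, 0, 0, -0.004, 0, 0, -1, 0, 0, 0, -0.005, 0, 0, -1, 0, 0, 0, -0.005, 0, 0, -1]
}}

```text
clock: 4.95
eef_pos: [0.5214, 0.1229, 0.0667]
tcp_rot: [0.99, 0.141, 0.0, 0.0]
wrist_force: [3.2, 0.4, 1.9]
gripper_width: 0.0002
grasp_force: 1.6
```

Call:
{"method": "jog_arm", "body": {
  "series": [0, 0, 0, -0.001, 0, 0, -1, 0, 0, 0, -0.002, 0, 0, -1, 0, 0, 0, -0.002, 0, 0, -1]
}}

```text
clock: 5.32
eef_pos: [0.5203, 0.1226, 0.0668]
tcp_rot: [0.99, 0.141, 0.001, -0.0]
wrist_force: [7.3, 3.4, -1.2]
gripper_width: 0.0006
grasp_force: 4.1
```

Call:
{"method": "jog_arm", "body": {
  "series": [0, 0, 0, -0.0005, 0, 0, -1, 0, 0, 0, -0.001, 0, 0, -1, 0, 0, 0, -0.001, 0, 0, -1]
}}

```text
clock: 5.7
eef_pos: [0.5203, 0.1226, 0.0668]
tcp_rot: [0.99, 0.141, 0.002, -0.0]
wrist_force: [12.8, 3.0, -5.5]
gripper_width: 0.001
grasp_force: 6.6
```

The push is now 13 N with no further travel, so the piece is seated. I'll back off, rise, and check the bar with the wrist camera.

Call:
{"method": "jog_arm", "body": {
  "series": [0, 0, 0, 0.008, 0, 0, -1, 0, 0, 0, 0.018, 0, 0, -1, 0, 0, 0, 0.02, 0, -0.04, -1, 0, 0, 0, 0.03, 0, -0.1, -1, 0, 0, 0, 0.03, 0.03, -0.15, -1, 0, 0, 0, 0.03, 0.03, -0.17, -1, 0, 0, 0, 0.03, 0.03, -0.17, -1, 0, 0, 0, 0.03, 0.03, -0.17, -1]
}}

```text
clock: 6.7
eef_pos: [0.5543, 0.1022, 0.2338]
tcp_rot: [0.99, 0.141, -0.002, -0.0]
wrist_force: [0.0, 0.7, 0.7]
gripper_width: 0.0005
grasp_force: 0.0
```

```bash
python3 - <<'E'
from rig import r
from h import *
s=r.read_state();f=r.grab_frame("wrist")
T=np.eye(4);T[:3,:3]=Ro.from_quat(s["tcp_rot"]).as_matrix();T[:3,3]=s["eef_pos"]
np.savez("w3.npz",K=f["K"],cam_to_world=T@f["T_tool_cam"],img=f["img"])
cv2.imwrite("pics/w3.png",cv2.resize(np.ascontiguousarray(f["img"][90:300,160:410,::-1]),None,fx=2.8,fy=2.8,interpolation=cv2.INTER_CUBIC))
print(s["clock"],loc(s["eef_pos"]),s["eef_pos"],s["wrist_force"])
w,d=goto(s,.064,-.170,.067);print(w.round(3),d.round(4))
E
```

```text
6.7 [ 0.04025783 -0.03065894] [0.5543464  0.10216164 0.23382097] [0.03476634 0.66481954 0.67290857]
[-0.01   0.04   0.006] [0.0243 0.1395 0.1666]
```

View pics/w3.png

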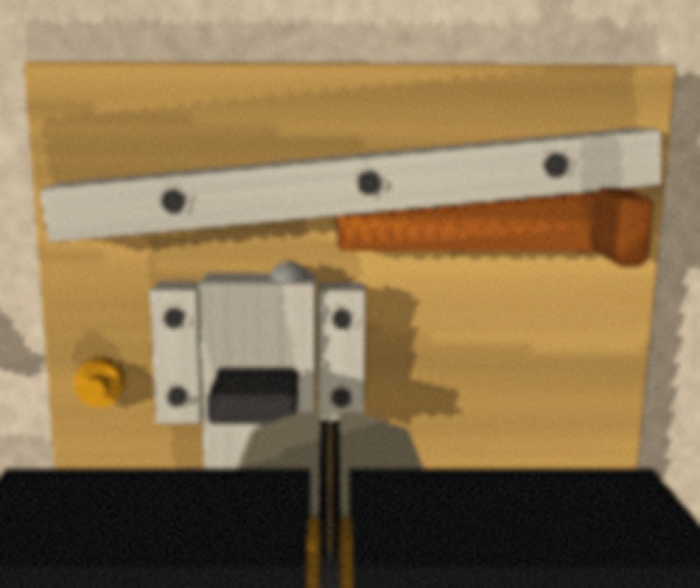

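The bar has slid forward: its tab's rear base is now at crop (255,369) and the wedge hasn't moved. I'll check the travel numerically.

```bash
python3 - <<'E'
from h import *
f=dict(np.load("w3.npz"))
P=lambda x,y:(x/2.8+160-.3,y/2.8+90-.3)
for n,px,z in(("tab rear base",(250,369),.038),("tab rear top",(250,393),.072),("tab front top",(250,421),.072),("screw tip",(290,261),.027),("wtab top front",(636,265),.072),("wtab -y",(653,245),.072)):print(n,loc(cast(f,[P(*px)],z))[0].round(4))
t=np.load("top.npz")
from rig import r
g=r.grab_frame("top");s=r.grab_frame("scene")
a=np.ascontiguousarray(g["img"][205:285,205:265,::-1]);b=np.ascontiguousarray(s["img"][200:280,310:390,::-1])
R=lambda i:cv2.resize(i,(400,int(400*i.shape[0]/i.shape[1])),interpolation=cv2.INTER_CUBIC)[:540]
a,b=R(a),R(b);h=min(len(a),len(b));cv2.imwrite("pics/both.png",np.hstack([a[:h],b[:h]]))
E
```

```text
tab rear base [0.0028 0.0014]
tab rear top [ 0.0045 -0.0015]
tab front top [-0.006  -0.0013]
screw tip [ 0.0434 -0.0142]
wtab top front [ 0.0504 -0.1338]
wtab -y [ 0.0573 -0.139 ]
```

View pics/both.png

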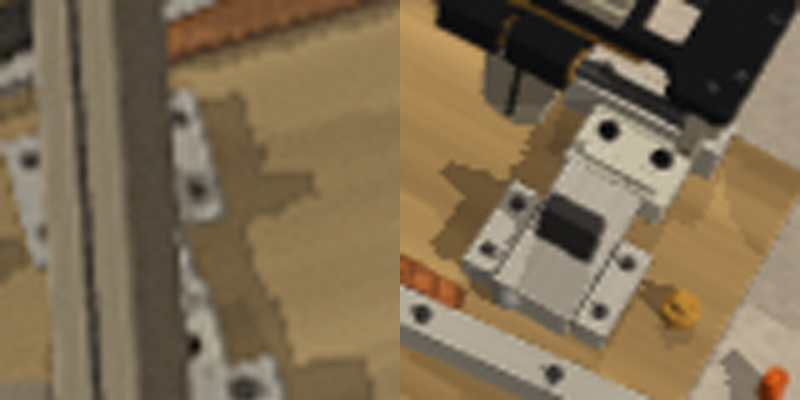

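The bar slid 14 mm and the piece shows square between bar and stop in the scene view. Now the wedge: the screw is at x≈0.0434 and the wedge front at 0.0495, so it should jam at about 60 mm of slide.

Call:
{"method": "jog_arm", "body": {
  "series": [0, 0, 0, 0.0233, 0.06, 0, -1, 0, 0, 0, 0.0233, 0.11, 0, -1, 0, 0, 0, 0.0233, 0.1395, 0.01, -1, 0, 0, 0, 0.0233, 0.1395, 0.06, -1, 0, 0, 0, 0.0233, 0.1395, 0.11, -1, 0, 0, 0, 0.0233, 0.1395, 0.15, -1, 0, 0, 0, 0.0233, 0.1395, 0.167, -1, 0, 0, 0, 0.0233, 0.1395, 0.167, -1],
  "newtons": 40
}}

```text
clock: 7.85
eef_pos: [0.6159, -0.0254, 0.0682]
tcp_rot: [0.99, 0.141, -0.001, -0.0]
wrist_force: [0.9, -0.5, 0.1]
gripper_width: 0.0003
grasp_force: 0.0
```

```bash
python3 - <<'E'
from rig import r
from h import *
s=r.read_state();print(s["clock"],loc(s["eef_pos"]),s["eef_pos"],s["wrist_force"],s["gripper_width"])
E
```

```text
7.85 [ 0.06380255 -0.17032577] [ 0.6159075  -0.02539779  0.06819204] [ 0.87721907 -0.52724681  0.06969806] 0.0002980283473242979
```

Call:
{"method": "jog_arm", "body": {
  "series": [0, 0, 0, -0.0006, -0.006, 0, -1, 0, 0, 0, -0.001, -0.01, 0, -1, 0, 0, 0, -0.0014, -0.014, 0, -1, 0, 0, 0, -0.0018, -0.018, 0, -1, 0, 0, 0, -0.0022, -0.022, 0, -1, 0, 0, 0, -0.0026, -0.026, 0, -1, 0, 0, 0, -0.003, -0.03, 0, -1, 0, 0, 0, -0.0034, -0.034, 0, -1, 0, 0, 0, -0.0038, -0.038, 0, -1, 0, 0, 0, -0.0042, -0.042, 0, -1, 0, 0, 0, -0.0042, -0.042, 0, -1]
}}

```text
clock: 9.22
eef_pos: [0.6007, 0.014, 0.0693]
tcp_rot: [0.99, 0.141, -0.0, -0.0]
wrist_force: [0.3, -0.4, 0.0]
gripper_width: 0.0005
grasp_force: 0.6
```

Call:
{"method": "jog_arm", "body": {
  "series": [0, 0, 0, -0.0003, -0.003, 0, -1, 0, 0, 0, -0.0006, -0.006, 0, -1, 0, 0, 0, -0.0009, -0.009, 0, -1, 0, 0, 0, -0.0012, -0.012, 0, -1]
}}

```text
clock: 9.72
eef_pos: [0.5965, 0.0247, 0.0694]
tcp_rot: [0.99, 0.141, -0.0, -0.0]
wrist_force: [1.3, -3.1, -0.7]
gripper_width: 0.0
grasp_force: 1.8
```

Call:
{"method": "jog_arm", "body": {
  "series": [0, 0, 0, -0.0002, -0.002, 0, -1, 0, 0, 0, -0.0004, -0.004, 0, -1, 0, 0, 0, -0.0006, -0.006, 0, -1]
}}

```text
clock: 10.1
eef_pos: [0.5943, 0.0303, 0.0694]
tcp_rot: [0.99, 0.141, -0.0, -0.0]
wrist_force: [1.1, -3.3, -1.5]
gripper_width: 0.0006
grasp_force: 1.7
```

Call:
{"method": "jog_arm", "body": {
  "series": [0, 0, 0, -0.0002, -0.002, 0, -1, 0, 0, 0, -0.0004, -0.004, 0, -1, 0, 0, 0, -0.0006, -0.006, 0, -1]
}}

```text
clock: 10.48
eef_pos: [0.5921, 0.0359, 0.0695]
tcp_rot: [0.99, 0.141, -0.0, -0.0]
wrist_force: [2.0, -3.6, -3.5]
gripper_width: 0.0006
grasp_force: 1.7
```

Call:
{"method": "jog_arm", "body": {
  "series": [0, 0, 0, -0.0001, -0.0015, 0, -1, 0, 0, 0, -0.0003, -0.003, 0, -1, 0, 0, 0, -0.0004, -0.004, 0, -1]
}}

```text
clock: 10.85
eef_pos: [0.5906, 0.0396, 0.0695]
tcp_rot: [0.99, 0.141, -0.0, -0.0]
wrist_force: [-0.0, -3.9, -2.9]
gripper_width: 0.0005
grasp_force: 1.7
```

Call:
{"method": "jog_arm", "body": {
  "series": [0, 0, 0, -0.0001, -0.0015, 0, -1, 0, 0, 0, -0.0003, -0.003, 0, -1, 0, 0, 0, -0.0004, -0.004, 0, -1]
}}

```text
clock: 11.22
eef_pos: [0.5892, 0.0433, 0.0696]
tcp_rot: [0.99, 0.141, -0.0, -0.0]
wrist_force: [1.1, -4.0, -2.4]
gripper_width: 0.0004
grasp_force: 1.8
```

Call:
{"method": "jog_arm", "body": {
  "series": [0, 0, 0, -0.0001, -0.0015, 0, -1, 0, 0, 0, -0.0003, -0.003, 0, -1, 0, 0, 0, -0.0004, -0.004, 0, -1]
}}

```text
clock: 11.6
eef_pos: [0.5879, 0.0467, 0.0697]
tcp_rot: [0.99, 0.141, 0.0, 0.0]
wrist_force: [1.4, -5.8, -3.5]
gripper_width: 0.0007
grasp_force: 2.9
```

Call:
{"method": "jog_arm", "body": {
  "series": [0, 0, 0, -0.0001, -0.001, 0, -1, 0, 0, 0, -0.0001, -0.001, 0, -1]
}}

```text
clock: 11.85
eef_pos: [0.5876, 0.0477, 0.0696]
tcp_rot: [0.99, 0.141, 0.0, 0.0]
wrist_force: [1.2, -5.0, -3.3]
gripper_width: 0.0002
grasp_force: 2.6
```

Call:
{"method": "jog_arm", "body": {
  "series": [0, 0, 0, -0.0001, -0.001, 0, -1, 0, 0, 0, -0.0002, -0.002, 0, -1, 0, 0, 0, -0.0002, -0.002, 0, -1]
}}

```text
clock: 12.22
eef_pos: [0.587, 0.0492, 0.0697]
tcp_rot: [0.99, 0.141, 0.0, 0.0]
wrist_force: [2.8, -6.7, -3.3]
gripper_width: 0.0006
grasp_force: 3.4
```

Call:
{"method": "jog_arm", "body": {
  "series": [0, 0, 0, -0.0001, -0.001, 0, -1, 0, 0, 0, -0.0002, -0.002, 0, -1, 0, 0, 0, -0.0002, -0.002, 0, -1]
}}

```text
clock: 12.6
eef_pos: [0.5865, 0.0507, 0.0698]
tcp_rot: [0.99, 0.141, 0.001, 0.001]
wrist_force: [2.6, -7.8, -4.4]
gripper_width: 0.0007
grasp_force: 4.2
```

Call:
{"method": "jog_arm", "body": {
  "series": [0, 0, 0, -0.0001, -0.001, 0, -1, 0, 0, 0, -0.0002, -0.002, 0, -1, 0, 0, 0, -0.0002, -0.002, 0, -1]
}}

```text
clock: 12.98
eef_pos: [0.5859, 0.0524, 0.0698]
tcp_rot: [0.99, 0.141, 0.001, 0.001]
wrist_force: [4.4, -7.7, -5.6]
gripper_width: 0.0006
grasp_force: 4.5
```

Call:
{"method": "jog_arm", "body": {
  "series": [0, 0, 0, -0.0001, -0.001, 0, -1, 0, 0, 0, -0.0002, -0.002, 0, -1, 0, 0, 0, -0.0003, -0.003, 0, -1, 0, 0, 0, -0.0003, -0.003, 0, -1]
}}

```text
clock: 13.48
eef_pos: [0.5852, 0.0546, 0.0699]
tcp_rot: [0.99, 0.141, 0.001, 0.001]
wrist_force: [6.0, -10.9, -6.2]
gripper_width: 0.0002
grasp_force: 6.0
```

Call:
{"method": "jog_arm", "body": {
  "series": [0, 0, 0, -0.0001, -0.001, 0, -1, 0, 0, 0, -0.0002, -0.002, 0, -1, 0, 0, 0, -0.0002, -0.002, 0, -1]
}}

```text
clock: 13.85
eef_pos: [0.5846, 0.0562, 0.0699]
tcp_rot: [0.99, 0.141, 0.001, 0.002]
wrist_force: [6.9, -11.5, -7.0]
gripper_width: 0.0007
grasp_force: 6.3
```

Call:
{"method": "jog_arm", "body": {
  "series": [0, 0, 0, -0.0001, -0.001, 0, -1, 0, 0, 0, -0.0002, -0.002, 0, -1, 0, 0, 0, -0.0002, -0.002, 0, -1, 0, 0, 0, -0.0002, -0.002, 0, -1]
}}

```text
clock: 14.35
eef_pos: [0.5841, 0.0578, 0.07]
tcp_rot: [0.99, 0.14, 0.001, 0.002]
wrist_force: [7.6, -13.7, -7.0]
gripper_width: 0.0009
grasp_force: 7.4
```

The push along the ramp is now about 15 N. I'll back off along the ramp, then rise clear.

Call:
{"method": "jog_arm", "body": {
  "series": [0, 0, 0, 0.0005, 0.005, 0, -1, 0, 0, 0, 0.001, 0.012, 0, -1, 0, 0, 0, 0.002, 0.02, 0, -1, 0, 0, 0, 0.002, 0.02, 0, -1, 0, 0, 0, 0.002, 0.02, -0.04, -1, 0, 0, 0, 0.002, 0.02, -0.1, -1, 0, 0, 0, 0.002, 0.02, -0.15, -1, 0, 0, 0, 0.002, 0.02, -0.17, -1, 0, 0, 0, 0.002, 0.02, -0.17, -1]
}}

```text
clock: 15.48
eef_pos: [0.5908, 0.0415, 0.2408]
tcp_rot: [0.99, 0.141, 0.001, 0.0]
wrist_force: [-1.0, 0.3, -1.3]
gripper_width: 0.0006
grasp_force: 0.0
```

```bash
python3 - <<'E'
from rig import r
from h import *
f=r.grab_frame("wrist");s=r.grab_frame("scene");st=r.read_state();print(st["clock"],st["wrist_force"],loc(st["eef_pos"]))
a=np.ascontiguousarray(f["img"][80:290,60:410,::-1]);b=np.ascontiguousarray(s["img"][180:315,255:405,::-1])
cv2.imwrite("pics/end.png",np.hstack([cv2.resize(a,(400,360)),cv2.resize(b,(400,360))]))
E
```

```text
15.575 [-0.22038394 -0.50098808 -0.23481041] [ 0.05669041 -0.09862707]
```

View pics/end.png

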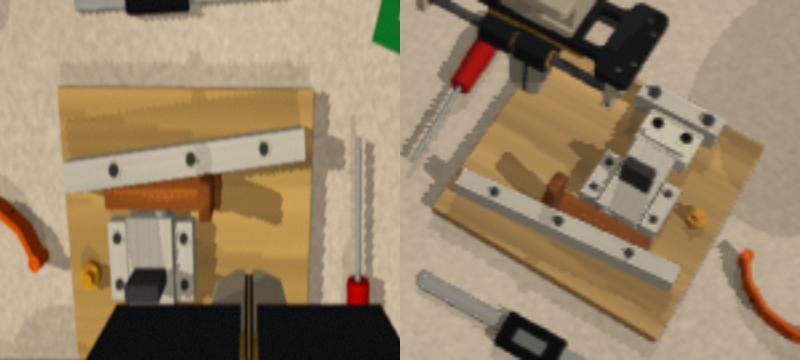

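The wedge is in behind the bar, with its tab at (210,198) in the left half. In the right half the piece sits square against the stop at (665,135). The bystanders haven't moved and nothing touches the clamp, so I'm handing in.

```bash
python3 -c "
from rig import r
print(r.sign_off())"
```

```text
the job is handed in; nothing more can be done
None
```

The bar was pushed until the piece stopped against the stop block (about 13 N), the wedge was driven to about 15 N and released, and the job is handed in at about 15.6 s; no verdict came back.

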